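# Close up the relay modules on the rail and lock the end clamp

## Task

Close up the row on the mounting rail: with the fingertips push the cam clamp along the rail so that it drives the four relay modules ahead of it as one train, right up against the end bracket with no gaps left between any of them. Then press the clamp's raised lever fully down to lock the row in place and take the hand away. Only push and press - do not grip or lift anything - and leave the screwdriver, jar and cutters where they are.

Things in the scene. Friction and masses are not known exactly. Their poses are not given: they have to be found in the camera images.
- rail: 35 mm wide, 15 mm high steel mounting rail, 340 mm long, on a fixed grey metal plate 124 x 360 x 3 mm that lies on the worktop. Origin: middle of the plate's underside, below the rail's middle. y along the rail (end bracket towards -y, cam clamp towards +y; rail ends at y = -170 and +170 mm), x across it (-x is the robot's side), z up. Rail top 18 mm above the worktop
- end_bracket: the end stop: grey bracket screwed fast to the rail, 10 mm thick along it, 50 mm wide, 24 mm tall above the rail top, one screw in its top. Origin: rail centre line, rail-top height, mid thickness; axes as the rail's. Its stop face is 5 mm towards +y. Its place along the rail varies
- module_0: first of four identical grey relay modules (0 nearest the end bracket, then 1, 2, 3): 22.5 mm thick along the rail, 90 mm across, 44 mm tall above the rail top in the middle 46 mm, 24 mm at the shoulders, 0.09 kg. Hooked under the rail lips, it slides along the rail but cannot be lifted off. Origin: mid thickness, rail centre line, rail-top height; y along the rail away from the end bracket, z up
- module_1: relay module number 2 in the row counted from the end bracket; the same as module_0 in every way
- module_2: relay module number 3 in the row counted from the end bracket; the same as module_0 in every way
- module_3: relay module number 4 in the row counted from the end bracket; the same as module_0 in every way
- cam_clamp: low grey end clamp on the rail behind the row: 26 mm thick along the rail, 50 mm wide, from 7 mm below to 15 mm above the rail top (20 mm at the lever's hinge), hooked under the rail lips; 0.08 kg. Origin: rail centre line, rail-top height, mid thickness; y along the rail away from the modules, z up. Lever up, it slides with the modules against 2 to 6 N of friction
- push_face (a point): centre of the clamp's flat rear face (away from the modules; 50 mm wide, from 7 mm below to 15 mm above the rail top), 6 mm above the rail top; its y axis points out of the face along the rail
- lever (a joint): angle of the clamp's black cam lever, rad: 0 fully raised (sloping up 29 degrees towards -x), 0.5 pressed right down, level: the cam then jams the clamp on the rail and the lever stays. Hinge along the rail at x = 15.5, y = 3.2, z = 12.5 mm in the clamp's frame; the lever runs 50 mm from it towards -x, 12 mm wide, top 5.5 mm above the hinge when down. Pressing near the tip takes 2 to 6 N
- lever_tip (a point): point on the lever's upper surface 8 mm from its free end and 42 mm from the hinge, where it is pressed; about 56 mm above the worktop when raised, 36 mm when down
- driver_blue: small precision screwdriver with a black handle, 151 mm long, lying loose on the robot's side of the plate: leave it alone. Origin under its middle
- jar_4: small screw-cap jar, 38 mm across, 37 mm tall, standing loose beyond the end-bracket end of the plate: leave it alone. Origin at its base
- flush_cutter: flush cutters with two handles, 113 mm long, lying loose behind the plate: leave them alone. Origin under their middle
There are look-alikes about, which are no part of the job. What is shaped like the module_0 but red is not meant.

How it is judged (in metres and radians):
On the way, in this order (a step that is already met when the one before it is completed fails the run):
1. the four modules and the clamp are up against the end bracket without gaps, the lever still up (y of module_0 in the frame of end_bracket below 0.01775 m and y of module_1 in the frame of end_bracket below 0.04055 m and y of module_2 in the frame of end_bracket below 0.06335 m and y of module_3 in the frame of end_bracket below 0.08605 m and y of cam_clamp in the frame of end_bracket below 0.1105 m and value of joint lever below 0.25 rad), for 0.2 s.
2. the clamp's lever is pressed fully down (value of joint lever above 0.46 rad), for 0.2 s.
At the end, for the whole second after the job is handed in: module_0 stands within 1.5 mm of the end bracket, the gaps between end bracket, modules and clamp add up to less than 2.5 mm, the lever is down (above 0.46 of 0.5 rad), everything is still seated on the rail and at rest (y of module_0 in the frame of end_bracket below 0.01775 m and y of module_1 in the frame of end_bracket below 0.04055 m and y of module_2 in the frame of end_bracket below 0.06335 m and y of module_3 in the frame of end_bracket below 0.08605 m and y of cam_clamp in the frame of end_bracket below 0.1105 m and value of joint lever above 0.46 rad and linear speed of each of module_0, module_1, module_2, module_3, cam_clamp below 0.01 m/s and not (z of any of module_0, module_1, module_2, module_3, cam_clamp in the frame of rail above 0.024 m or angle between any of module_0, module_1, module_2, module_3, cam_clamp's own z axis and vertical above 0.25 rad)); the robot touches nothing.
It fails at once if a module or the clamp is lifted or prised off the rail (6 mm up or tipped by 0.25 rad) (z of any of module_0, module_1, module_2, module_3, cam_clamp in the frame of rail above 0.024 m or angle between any of module_0, module_1, module_2, module_3, cam_clamp's own z axis and vertical above 0.25 rad).
It fails at once if the clamp is pinched between the fingers by its two ends across the rail (contact force between the fingers and cam_clamp_c7 above 1 N and contact force between the fingers and cam_clamp_c8 above 1 N).
It fails at once if the screwdriver, jar or cutters are moved by more than 15 mm (distance of any of driver_blue, jar_4, flush_cutter from where it was at the start of the episode above 0.015 m).
It also fails if it takes over 38 s, if anything falls off the work surface, if the arm or the gripper's body presses on something with over 40 N, if the wrist force passes 120 N, or if a joint passes its speed limit or range.

## Robot

A 7-joint arm with a two-finger parallel gripper is mounted at the origin on a cart in front of the work surface, level with it; the furniture and walls round the work are solid. World frame = base frame: x ahead of the robot, y to its left, z up, the work surface at z = 0. Lengths are in mm, angles in rad, forces in N, time in s.
With the tool pointing down it reaches from about 400 to 875 mm from the base axis. Payload 4.4 kg.
Tool frame: the origin (TCP) lies midway between the tips of the shut fingers; the grasp point (between the pads) lies 19 mm behind it (ctrl.pinch_z is the distance from the TCP to the grasp point, in mm); z points along the fingers, y is the line along which they close (so a half turn about z gives the same grasp; the last joint's range is limited). The gripper opens to 85 mm and grips with 20 to 120 N. Pads are 22 mm wide; open, the fingers measure 114 mm over their backs; the gripper's body (76 mm by 85 mm) begins 54 mm behind the grasp point. The pads swing forward as they close: fully open they stand 13 mm farther back than shut.
Start: joints at [-1.382, 0.628, 0.038, 1.517, -0.027, 0.996, -0.02], TCP at [163.809, 629.035, 231.313] pointing down, gripper open.
Joint ranges: [-3.06, 3.06], [-0.37, 2.12], [-1.25, 1.32], [0.18, 2.47], [-1.1, 4.24], [0.23, 1.98], [-2.94, 2.94]. Speed limits (rad/s): [2.57, 2.57, 3.14, 3.14, 3.14, 3.14, 3.14].

## Interface

Orientations are given as [roll, pitch, yaw] about the fixed x, y, z axes, in that order (R = Rz(yaw) Ry(pitch) Rx(roll)).
In Python, from cell import read_state, cams, order, ctrl gives the robot as it stands.
- The arm moves only by the tool move_arm, never from a script. Its argument "targets" is text: rows parted by semicolons, each of 7 numbers parted by spaces: the gripper's target within -1 to 1 (fully open at 1, half-way at 0, shut at -1), then the shift along the tool's x, y, z in cm, then the turn, a rotation vector about the tool's x, y, z in degrees. A call has 1 to 5 rows; each row shifts and turns the commanded pose from where the row before left it, along the tool's axes as they then stand; what a row does not reach is not made up. A row lasts 1/12 s, in which the tool goes at most 41.7 mm and 7.16 degrees, less where a joint would pass 70% of its speed; a pose out of reach is approached as far as the arm can. A call with a gripper value outside its range is refused whole. The fingers move at their own pace and stop on an object; the grip force is fixed at half the most. Time passes only in rows, so rows that do not move let the fingers close. It gives the time, the measured TCP pose, the force, the opening and the grip force at its end, in the units of the state.
- read_state(): the state, without advancing time (a new reading comes with each control period).
- cams.get_image(name): name is "scene" or "top" or "wrist"; returns a dict with "color" (400x640x3 uint8, red, green, blue), "fovy" (degrees; the focal length in pixels is half the picture's height over the tangent of half this angle, whatever the lens; pixels are square), "cx", "cy" (the principal point, pixels), "k1" (the pictures are not rectified: a ray, as slopes to the right and down, at radius r is drawn at 1 + k1 r^2 times it, then the intrinsics apply), "rvec" (rotation vector, rad) and "tvec" (3), from world to camera coordinates, as OpenCV has them. Camera axes: x right, y down, z forward; pixel columns grow to the right and rows downward; lengths in mm; the calibration is good to about 2 mm. A picture is of the moment at which its call begins. There is no depth.
- order.finish_job(): hands the job in; it is judged then, once.
The state is a dict: "clock": time; "qpos": joint angles; "qd": joint speeds; "tau": joint torques, N m; "eef_pos": TCP position; "tool_rot": TCP orientation; "force": force on the tool from outside, world axes, zero at the start; "torque": the same for the moment, N m; "width": finger opening in mm; "gripper_force": force on a finger pad.
Only numpy, scipy, OpenCV 4.12 (cv2) and the standard library are available. Lean on these libraries where they do the work, as an engineer would, in place of code of your own. Each camera call takes 0.05 s, during which the arm holds its last target. There are 200 camera calls.

## Working session

There is one attempt and no reset: what is moved stays moved. The work goes in short steps, Python scripts to look and compute and a tool call to move; the robot and the scene stay as the last step left them, time stands still between calls to the robot, and variables do not carry over. Pictures are saved under pics/ and viewed, at most 10 in all, crops included, and the job is handed in when it is done.

Besides the shell and the picture viewer there is one more tool, called in YAML: its name, and indented under it one key for each argument. move_arm: Moves the arm, as the interface text tells. Its arguments: {"type":"object","properties":{"targets":{"type":"string"}},"required":["targets"]}

```bash
mkdir -p pics; ls
python3 - <<'E'
from cell import read_state,cams
import cv2,numpy as np
s=read_state();print(s)
for n in("scene","top"):
    d=cams.get_image(n);cv2.imwrite(f"pics/{n}0.png",d["color"][:,:,::-1])
    print(n,{k:v for k,v in d.items() if k!="color"})
E
```

```text
pics
{'clock': 0.0, 'qpos': array([-1.38182206,  0.62935506,  0.03843911,  1.51834332, -0.02699084,
        0.99628355, -0.01999685]), 'qd': array([0.00020158, 0.0031339 , 0.00020738, 0.00086281, 0.00029383,
       0.00231202, 0.00054929]), 'tau': array([-1.03767110e-03, -5.63402653e+01,  1.22611072e+00, -1.93448728e+01,
        1.11116839e-02,  1.06959860e-02,  8.46200336e-07]), 'eef_pos': array([163.63678908, 628.43757326, 230.39113222]), 'tool_rot': array([-3.13972158e+00,  3.05878318e-05,  2.88682940e+00]), 'force': array([-0.2574011 ,  0.62940945,  0.00088194]), 'torque': array([ 0.00299111,  0.01198596, -0.01594861]), 'gripper_force': 0.0, 'width': 85.74243943173016}
scene {'fovy': 49.374168196322245, 'cx': 323.96821866306357, 'cy': 202.38368596207286, 'k1': -0.10443809206827723, 'rvec': array([ 0.07838861, -2.98971875,  0.92984018]), 'tvec': array([ 561.85760752,   73.9300913 , 1078.38831774])}
top {'fovy': 44.679537959000385, 'cx': 315.0899538254108, 'cy': 200.08769114287787, 'k1': -0.030217033258205832, 'rvec': array([ 2.14532121, -2.16898977,  0.17641688]), 'tvec': array([ -23.28044427,  585.49413387, 1013.98356667])}
```

View pics/scene0.png

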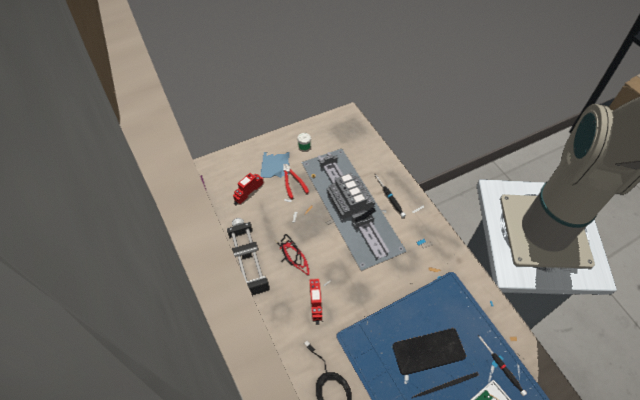

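View pics/top0.png

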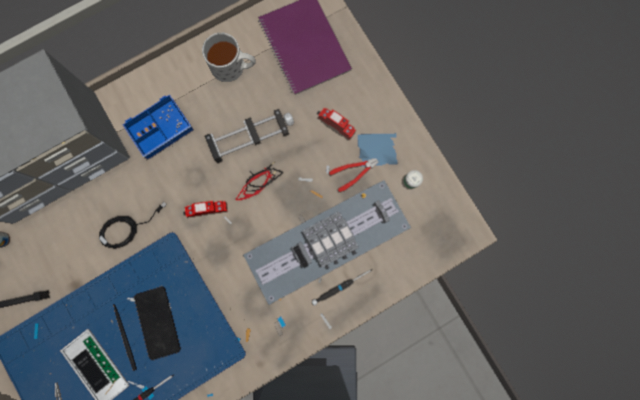

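The top view shows the plate with corners at about (247,254), (383,184), (409,226) and (271,302). The bracket is near (381,211), the modules near (312–347, 230–250) and the clamp near (300,255). I'll zoom in on it.

```bash
cat > h.py <<'E'
import cv2,numpy as np
from cell import cams,read_state
def setup(d):
    f=200/np.tan(np.radians(d["fovy"]/2))
    return np.array([[f,0,d["cx"]],[0,f,d["cy"]],[0,0,1]]),np.array([d["k1"],0,0,0,0.]),np.array(d["rvec"]),np.array(d["tvec"])
def back(d,uv,z):
    K,D,r,t=setup(d);R=cv2.Rodrigues(r)[0]
    n=cv2.undistortPoints(np.array(uv,float).reshape(-1,1,2),K,D).reshape(-1,2)
    ray=np.c_[n,np.ones(len(n))]@R; c=-R.T@t
    return c+ray*((np.broadcast_to(z,len(n))-c[2])/ray[:,2])[:,None]
def proj(d,P):
    K,D,r,t=setup(d);return cv2.projectPoints(np.array(P,float).reshape(-1,1,3),r,t,K,D)[0].reshape(-1,2)
E
python3 - <<'E'
from h import *
d=cams.get_image("top")
c=d["color"][170:315,235:420,::-1]
cv2.imwrite("pics/crop1.png",cv2.resize(c,None,fx=4,fy=4,interpolation=cv2.INTER_CUBIC))
print(back(d,[(247,254),(383,184),(409,226),(271,302)],3).round())
E
```

```text
[[ 472.  122.    3.]
 [ 626. -185.    3.]
 [ 530. -241.    3.]
 [ 367.   69.    3.]]
```

View pics/crop1.png

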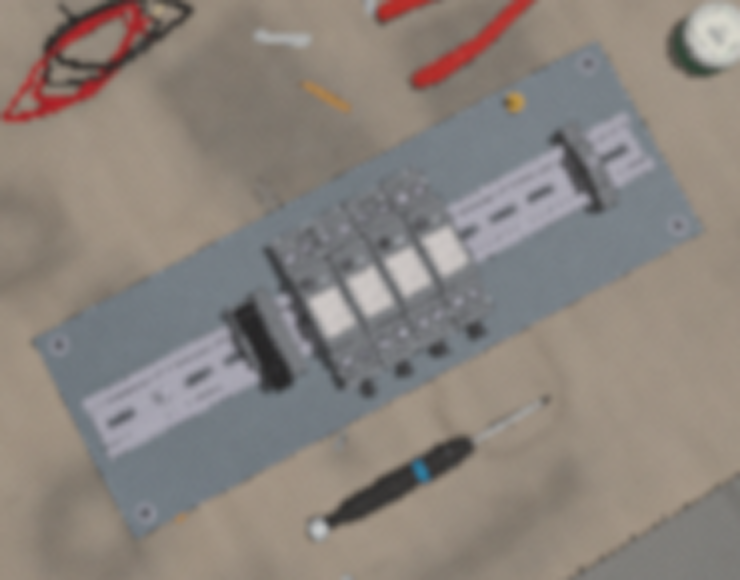

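The crop shows these points (crop px = 4×): plate corners (35,343), (597,42), (703,232), (137,537). The rail runs from about (95,430) to (640,139), the bracket is at (585,168), the clamp at (265,340) with its black lever, and the screwdriver from (318,528) to (547,398). Next I fit the rail frame.

```bash
cat >> h.py <<'E'
def fit(d,px,loc):
    # 2D rigid fit of plate pose from pixels
    from scipy.optimize import least_squares
    loc=np.array(loc,float)
    def W(p,l):
        c,s=np.cos(p[2]),np.sin(p[2]);return np.c_[p[0]+c*l[:,0]-s*l[:,1],p[1]+s*l[:,0]+c*l[:,1],l[:,2]]
    r=least_squares(lambda p:(proj(d,W(p,loc))-px).ravel(),[500,-60,np.radians(-27-0)+np.radians(54)])
    return r.x,W,r.fun.reshape(-1,2)
def loc(p,P):
    c,s=np.cos(p[2]),np.sin(p[2]);q=np.array(P)[:,:2]-p[:2];return np.c_[q@[c,s],q@[-s,c]]
E
python3 - <<'E'
from h import *
d=cams.get_image("top")
C=lambda a:(np.array(a,float)+.5)/4-.5+[235,170]
px=C([(35,343),(597,42),(703,232),(137,537),(82,403),(109,458),(628,113),(653,165)])
L=[(62,180,3),(62,-180,3),(-62,-180,3),(-62,180,3),(17.5,170,18),(-17.5,170,18),(17.5,-170,18),(-17.5,-170,18)]
p,W,res=fit(d,px,L);print(p,np.degrees(p[2]));print(res.round(1))
def show(n,a,z):print(n,loc(p,back(d,C(a),z)).round(1).tolist())
show("bracket top far/near ends",[(563,135),(598,210),(578,125),(610,200)],42)
show("module lbl left edge/right edge",[(327,315),(445,250),(308,295),(465,268)],62)
show("clamp gray front edge z33",[(262,290),(300,372)],33)
show("lever black hinge z33/tip z56",[(235,315)],36);show("tip",[(265,388),(290,380)],56)
show("driver",[(318,528),(547,398)],5)
E
```

```text
[ 4.98746659e+02 -5.67820739e+01  4.78916886e-01] 27.43991628429919
[[-0.9 -0.9]
 [ 0.2 -0.7]
 [ 0.6 -0.2]
 [-0.5  1. ]
 [-0.1 -0.1]
 [ 0.6  0.5]
 [-0.6 -0.3]
 [ 0.8  0.5]]
bracket top far/near ends [[21.3, -128.2], [-23.4, -125.0], [22.3, -138.1], [-21.7, -133.4]]
module lbl left edge/right edge [[-4.7, 31.8], [-3.9, -39.3], [9.3, 35.7], [-17.2, -44.0]]
clamp gray front edge z33 [[24.5, 55.3], [-24.0, 57.9]]
lever black hinge z33/tip z56 [[19.3, 74.4]]
tip [[-22.9, 78.3], [-25.4, 64.8]]
driver [[-103.0, 88.6], [-100.7, -56.1]]
```

Fit residuals are under 1 px and the sizes match. The rail frame is at (499,-57) with yaw 27.4°. The bracket is at y≈-131 and the clamp centre at y≈69, so its rear face is at ≈82. I'll move the shut fingers behind the clamp.

move_arm:
  targets: "-1 -2.6 -3.1 0 0 0 0; -1 -2.6 -3.1 0 0 0 0; -1 -2.6 -3.1 0 0 0 0; -1 -2.6 -3.1 0 0 0 0; -1 -2.6 -3.1 0 0 0 0"

```text
clock: 0.62
eef_pos: [251.0, 444.4, 231.2]
tool_rot: [-3.141, 0.0, 2.887]
force: [1.2, 0.4, -0.3]
width: 25.2
gripper_force: 0.0
```

move_arm:
  targets: "-1 -2.6 -3.1 0 0 0 0; -1 -2.6 -3.1 0 0 0 0; -1 -2.6 -3.1 0 0 0 0; -1 -2.6 -3.1 0 0 0 0; -1 -2.6 -3.1 0 0 0 0"

```text
clock: 1.03
eef_pos: [337.7, 261.7, 231.4]
tool_rot: [3.141, 0.0, 2.887]
force: [1.4, 0.3, -0.7]
width: 0.3
gripper_force: 0.0
```

move_arm:
  targets: "-1 -2.6 -3.1 0 0 0 0; -1 -2.6 -3.1 0 0 0 0; -1 -2.6 -3.1 0 0 0 0; -1 -2.6 -3.1 0 0 0 0; -1 -2.6 -3.1 0 0 0 0"

```text
clock: 1.45
eef_pos: [424.5, 78.8, 231.5]
tool_rot: [3.141, 0.0, 2.887]
force: [1.5, -0.4, 0.2]
width: 0.0
gripper_force: 0.0
```

move_arm:
  targets: "-1 0 0 1 0 0 7; -1 0 0 1 0 0 7; -1 0 0 1 0 0 7; -1 0 0 1 0 0 7; -1 0 0 1 0 0 7"

```text
clock: 1.87
eef_pos: [424.1, 80.5, 180.9]
tool_rot: [3.141, 0.0, 2.269]
force: [-0.1, -0.4, 0.5]
width: 0.3
gripper_force: 0.0
```

move_arm:
  targets: "-1 0 0 1 0 0 7; -1 0 0 1 0 0 6; -1 0 0 0 0 0 0"

```text
clock: 2.12
eef_pos: [422.9, 80.6, 159.9]
tool_rot: [-3.138, -0.0, 2.047]
force: [-1.2, -0.4, -1.3]
width: 0.0
gripper_force: 0.0
```

move_arm:
  targets: "-1 0 0.2 3 0 0 0; -1 0 0.2 3 0 0 0; -1 0 0 3 0 0 0; -1 0 0 2.5 0 0 0; -1 0 0 1 0 0 0"

```text
clock: 2.53
eef_pos: [423.9, 83.0, 37.1]
tool_rot: [-3.133, -0.007, 2.052]
force: [-1.0, 0.4, -0.4]
width: 0.1
gripper_force: 0.0
```

move_arm:
  targets: "-1 -1.5 0 1.1 0 0 0; -1 -1.5 0 0 0 0 0; -1 -1 0 0 0 0 0; -1 0 0 0 0 0 0"

```text
clock: 2.87
eef_pos: [446.9, 45.2, 28.9]
tool_rot: [-3.141, 0.0, 2.048]
force: [0.3, -0.3, -0.3]
width: -0.2
gripper_force: 0.0
```

Run:
```python
from h import *
s=read_state();p=[498.7,-56.8,.4789];print(loc(p,[s["eef_pos"]]),s["eef_pos"],s["tool_rot"],s["force"])
d=cams.get_image("top");cv2.imwrite("pics/c2.png",cv2.resize(d["color"][170:315,235:420,::-1],None,fx=4,fy=4,interpolation=cv2.INTER_CUBIC))
```

```text
[[  1.03444069 114.34898178]] [446.92569159  45.16166285  28.89055893] [-3.14116723e+00  4.44580095e-04  2.04765265e+00] [ 0.34473423 -0.30119318 -0.34958451]
```

View pics/c2.png

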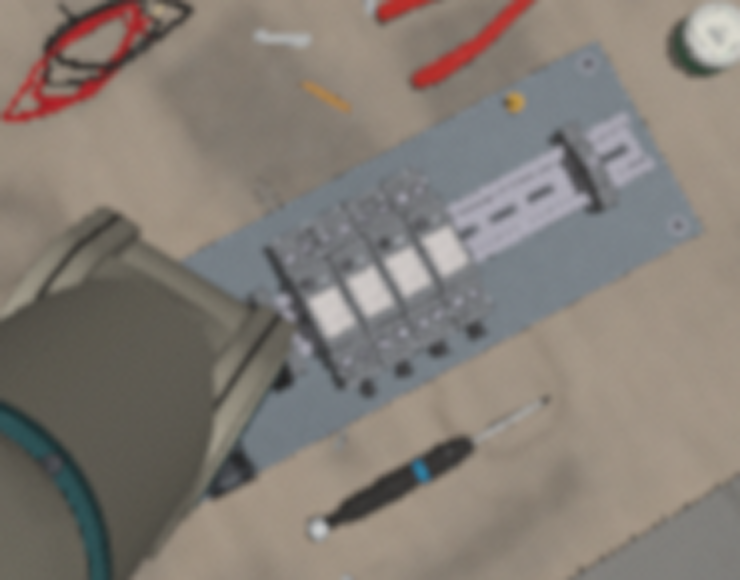

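The arm covers the clamp, as expected, and the modules, bracket and screwdriver haven't moved. I'm at rail (1,114), z 29. I'll lower 5 mm and start pushing.

move_arm:
  targets: "-1 -0.8 0 0.5 0 0 0; -1 -0.6 0 0 0 0 0; -1 -0.5 0 0 0 0 0; -1 -0.5 0 0 0 0 0; -1 -0.5 0 0 0 0 0"

```text
clock: 3.33
eef_pos: [458.6, 21.6, 23.8]
tool_rot: [-3.14, -0.002, 2.049]
force: [-0.1, 1.1, 0.1]
width: -0.2
gripper_force: 0.4
```

move_arm:
  targets: "-1 -0.5 0 0 0 0 0; -1 -0.5 0 0 0 0 0; -1 -0.5 0 0 0 0 0; -1 -0.5 0 0 0 0 0; -1 -0.5 0 0 0 0 0"

```text
clock: 3.75
eef_pos: [469.3, 0.0, 23.4]
tool_rot: [-3.139, -0.004, 2.05]
force: [-2.3, 4.4, 4.2]
width: -0.1
gripper_force: 2.2
```

move_arm:
  targets: "-1 -0.5 0 0 0 0 0; -1 -0.5 0 0 0 0 0; -1 -0.5 0 0 0 0 0; -1 -0.5 0 0 0 0 0; -1 -0.5 0 0 0 0 0"

```text
clock: 4.17
eef_pos: [481.5, -23.3, 23.4]
tool_rot: [-3.139, -0.002, 2.049]
force: [-1.5, 3.5, 3.8]
width: 0.2
gripper_force: 2.2
```

move_arm:
  targets: "-1 -0.5 0 0 0 0 0; -1 -0.5 0 0 0 0 0; -1 -0.5 0 0 0 0 0; -1 -0.4 0 0 0 0 0; -1 -0.3 0 0 0 0 0"

```text
clock: 4.58
eef_pos: [491.8, -43.2, 23.3]
tool_rot: [-3.139, -0.001, 2.048]
force: [-2.8, 3.4, 3.7]
width: 0.0
gripper_force: 2.2
```

Run:
```python
from h import *
s=read_state();p=[498.7,-56.8,.4789];print(loc(p,[s["eef_pos"]]),s["eef_pos"],s["tool_rot"],s["force"])
d=cams.get_image("top");cv2.imwrite("pics/c3.png",cv2.resize(d["color"][170:315,235:420,::-1],None,fx=4,fy=4,interpolation=cv2.INTER_CUBIC))
```

```text
[[ 0.14956774 15.19277824]] [491.83186086 -43.24745242  23.28941357] [-3.13940104e+00 -1.13946465e-03  2.04825413e+00] [-2.83444808  3.4445888   3.67991938]
```

View pics/c3.png

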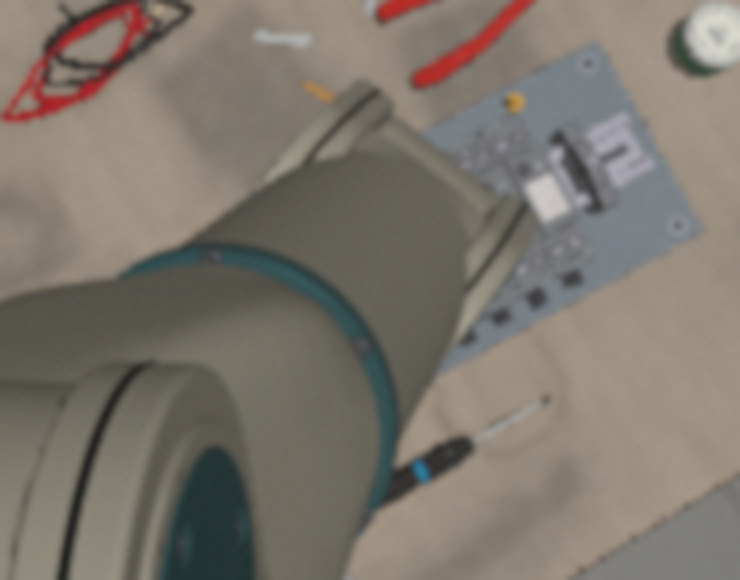

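The train is moving as one. Module 0's label is at about (547,200), roughly 1 cm short of the bracket. I'll push slowly until the force rises.

move_arm:
  targets: "-1 -0.25 0 0 0 0 0; -1 -0.25 0 0 0 0 0; -1 -0.25 0 0 0 0 0; -1 -0.25 0 0 0 0 0"

```text
clock: 4.97
eef_pos: [496.2, -51.6, 23.3]
tool_rot: [-3.139, -0.001, 2.049]
force: [-2.0, 3.1, 1.8]
width: -0.0
gripper_force: 1.7
```

move_arm:
  targets: "-1 -0.2 0 0 0 0 0; -1 -0.2 0 0 0 0 0"

```text
clock: 5.13
eef_pos: [498.1, -55.3, 23.2]
tool_rot: [-3.139, -0.001, 2.049]
force: [-1.1, 2.7, 2.0]
width: 0.1
gripper_force: 1.8
```

move_arm:
  targets: "-1 -0.15 0 0 0 0 0; -1 -0.15 0 0 0 0 0; -1 -0.1 0 0 0 0 0"

```text
clock: 5.38
eef_pos: [499.9, -58.7, 23.3]
tool_rot: [-3.139, -0.002, 2.049]
force: [-2.3, 3.1, 1.5]
width: 0.0
gripper_force: 1.6
```

move_arm:
  targets: "-1 -0.1 0 0 0 0 0; -1 -0.1 0 0 0 0 0; -1 -0.1 0 0 0 0 0"

```text
clock: 5.63
eef_pos: [500.0, -59.2, 23.2]
tool_rot: [-3.139, -0.006, 2.05]
force: [-3.9, 8.1, 6.0]
width: 0.1
gripper_force: 4.4
```

move_arm:
  targets: "-1 -0.15 0 0 0 0 0; -1 -0.15 0 0 0 0 0; -1 -0.1 0 0 0 0 0; -1 0 0 0 0 0 0; -1 0 0 0 0 0 0"

```text
clock: 6.05
eef_pos: [500.1, -59.2, 23.2]
tool_rot: [-3.137, -0.012, 2.052]
force: [-5.5, 12.5, 9.0]
width: 0.1
gripper_force: 7.0
```

Run:
```python
from h import *
s=read_state();p=[498.7,-56.8,.4789];print(loc(p,[s["eef_pos"]]),s["eef_pos"],s["force"])
a=cams.get_image("wrist");d=cams.get_image("scene")
c=cv2.resize(d["color"][130:280,280:440,::-1],None,fx=2.5,fy=2.5,interpolation=cv2.INTER_CUBIC)
w=a["color"][:,:,::-1]
cv2.imwrite("pics/s4.png",c);cv2.imwrite("pics/w4.png",w)
```

```text
[[ 0.07955474 -2.78865061]] [500.05562415 -59.23827487  23.21712578] [-5.47422614 12.51483683  8.98872256]
```

View pics/w4.png

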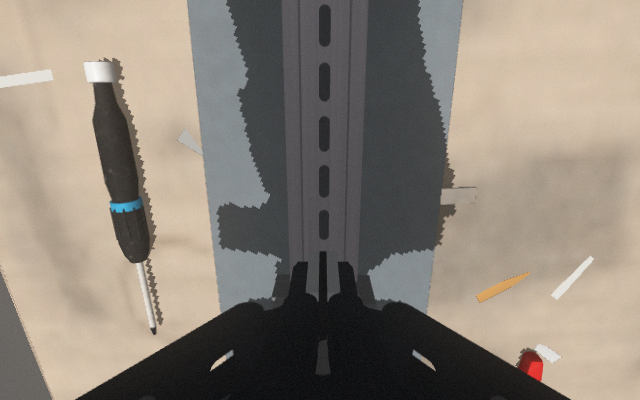

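The wrist view shows the fingers at about (322,290) behind the clamp and the screwdriver untouched. The force rose to 12 N with no motion, so the row is closed. I'll back off and check.

move_arm:
  targets: "-1 1 0 0 0 0 0; -1 2 0 0 0 0 0; -1 2 0 -2 0 0 0; -1 3 0 -3 0 0 0; -1 3 0 -3 0 0 0"

```text
clock: 6.57
eef_pos: [453.4, 30.8, 102.8]
tool_rot: [-3.139, 0.001, 2.045]
force: [1.3, 0.9, 0.6]
width: -0.1
gripper_force: 0.0
```

move_arm:
  targets: "-1 3 0 0 0 0 0; -1 4 0 0 0 0 0; -1 4 0 0 0 0 0; -1 0 0 0 0 0 0"

```text
clock: 6.9
eef_pos: [398.8, 136.8, 102.3]
tool_rot: [-3.138, -0.006, 2.061]
force: [-0.7, 0.3, -0.5]
width: -0.0
gripper_force: 0.0
```

Run:
```python
from h import *
s=read_state();p=[498.7,-56.8,.4789];print(loc(p,[s["eef_pos"]]),s["eef_pos"],s["force"])
d=cams.get_image("top");cv2.imwrite("pics/c5.png",cv2.resize(d["color"][170:275,315:420,::-1],None,fx=5.5,fy=5.5,interpolation=cv2.INTER_CUBIC))
```

```text
[[  0.50740798 217.83624042]] [398.77068868 136.76398901 102.2917371 ] [-0.67110866  0.2946779  -0.49138351]
```

View pics/c5.png

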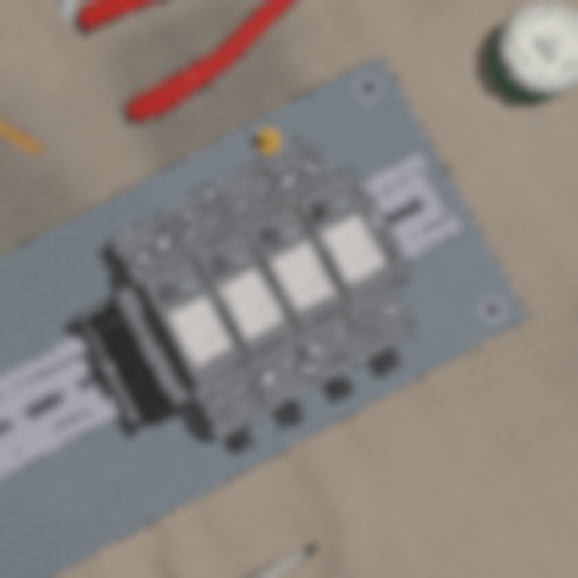

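The modules touch each other and the clamp, with labels at (199,332), (250,305), (302,277) and (352,250). Module 0's top hides the bracket, so I'll check positions numerically.

Run:
```python
from h import *
d=cams.get_image("top");p=[498.75,-56.78,.4789]
C=lambda a:(np.array(a,float)+.5)/5.5-.5+[315,170]
K,D,r,t=setup(d);print("cam",-cv2.Rodrigues(r)[0].T@t)
print(loc(p,back(d,C([(199,332),(250,305),(302,277),(352,250)]),62)).round(1).tolist())
print("lever",loc(p,back(d,C([(95,325),(118,310)]),36)).round(1).tolist(),"tip",loc(p,back(d,C([(137,425),(172,408)]),56)).round(1).tolist())
print("clamp rear z33",loc(p,back(d,C([(75,325),(128,430)]),33)).round(1).tolist())
```

```text
cam [ 435.55283941   -6.8280651  1087.08561528]
[[-4.8, -50.6], [-4.9, -73.0], [-4.9, -96.0], [-4.8, -118.2]]
lever [[17.7, -18.9], [18.6, -29.7]] tip [[-24.8, -13.1], [-25.4, -28.1]]
clamp rear z33 [[21.6, -12.2], [-24.6, -10.9]]
```

The module pitch is 22.5 mm, so the row is tight. The lever's centre line is at y≈-21 with its tip at x≈-25. I'll move to above the tip at rail (-28,-18).

move_arm:
  targets: "-1 -4 -0.6 0 0 0 0; -1 -4 -0.6 0 0 0 0; -1 -4 -0.6 0 0 0 0; -1 -4 -0.6 0 0 0 0; -1 -4 -0.4 0 0 0 0"

```text
clock: 7.42
eef_pos: [470.4, -66.0, 102.5]
tool_rot: [-3.14, 0.002, 2.045]
force: [0.5, 1.4, -0.2]
width: -0.1
gripper_force: 0.0
```

move_arm:
  targets: "-1 -3.6 0 0 0 0 0; -1 0 0 0 0 0 0; -1 0 0 0 0 0 0"

```text
clock: 7.67
eef_pos: [487.3, -98.5, 102.5]
tool_rot: [-3.14, 0.003, 2.041]
force: [-0.0, 0.4, -0.4]
width: 0.1
gripper_force: 0.0
```

Run:
```python
from h import *
s=read_state();p=[498.75,-56.78,.4789];print(loc(p,[s["eef_pos"]]),s["eef_pos"],s["tool_rot"],s["force"])
```

```text
[[-29.36023492 -31.77592163]] [487.33516915 -98.51049516 102.48610533] [-3.14013043e+00  3.07977570e-03  2.04052762e+00] [-0.0038311  0.3646194 -0.3672063]
```

move_arm:
  targets: "-1 1.35 0.1 0 0 0 0; -1 0 0 1.5 0 0 0; -1 0 0 1.5 0 0 0; -1 0 0 0.8 0 0 0; -1 0 0 0 0 0 0"

```text
clock: 8.08
eef_pos: [479.0, -78.5, 62.9]
tool_rot: [-3.137, -0.004, 2.05]
force: [-0.2, 0.4, 0.5]
width: 0.4
gripper_force: 0.0
```

move_arm:
  targets: "-1 0 0 0.4 0 0 0; -1 0 0 0.4 0 0 0; -1 0 0 0.4 0 0 0; -1 0 0 0.4 0 0 0; -1 0 0 0.3 0 0 0"

```text
clock: 8.5
eef_pos: [480.7, -80.4, 45.0]
tool_rot: [-3.139, -0.002, 2.049]
force: [-1.3, -0.7, 1.5]
width: -0.1
gripper_force: 0.6
```

move_arm:
  targets: "-1 -0.2 0 0.3 0 0 0; -1 -0.2 0 0.3 0 0 0; -1 0 0 0.3 0 0 0; -1 0 0 0.2 0 0 0; -1 0 0 0 0 0 0"

```text
clock: 8.92
eef_pos: [482.9, -84.4, 35.1]
tool_rot: [-3.141, -0.001, 2.048]
force: [-3.6, -0.1, 15.4]
width: 0.0
gripper_force: 7.7
```

move_arm:
  targets: "-1 0 0 0.2 0 0 0; -1 0 0 0.2 0 0 0; -1 0 0 0.2 0 0 0; -1 0 0 0 0 0 0; -1 0 0 0 0 0 0"

```text
clock: 9.33
eef_pos: [482.8, -84.6, 32.7]
tool_rot: [3.14, -0.001, 2.047]
force: [-10.5, 0.4, 56.0]
width: -0.3
gripper_force: 28.3
```

The lever is on its stop at 56 N. I'll lift off and take a last look.

move_arm:
  targets: "-1 0 0 -1.5 0 0 0; -1 0 0 -3 0 0 0; -1 0 0 -3 0 0 0; -1 2 0 -3 0 0 0; -1 4 0 0 0 0 0"

```text
clock: 9.75
eef_pos: [461.3, -35.2, 138.0]
tool_rot: [3.133, 0.009, 2.042]
force: [2.3, 1.5, -0.4]
width: 0.2
gripper_force: 0.0
```

move_arm:
  targets: "-1 4 0 0 0 0 0; -1 4 0 0 0 0 0; -1 4 0 0 0 0 0; -1 3 0 0 0 0 0; -1 0 0 0 0 0 0"

```text
clock: 10.17
eef_pos: [382.4, 108.2, 133.0]
tool_rot: [-3.137, -0.006, 2.058]
force: [0.1, -0.1, 0.2]
width: 0.0
gripper_force: 0.0
```

Run:
```python
from h import *
a=cams.get_image("scene")["color"][145:265,295:415,::-1];b=cams.get_image("top")["color"][170:290,300:420,::-1]
cv2.imwrite("pics/f.png",cv2.resize(np.hstack([a,b]),None,fx=3.3,fy=3.3,interpolation=cv2.INTER_CUBIC))
```

```text
(no output)
```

View pics/f.png

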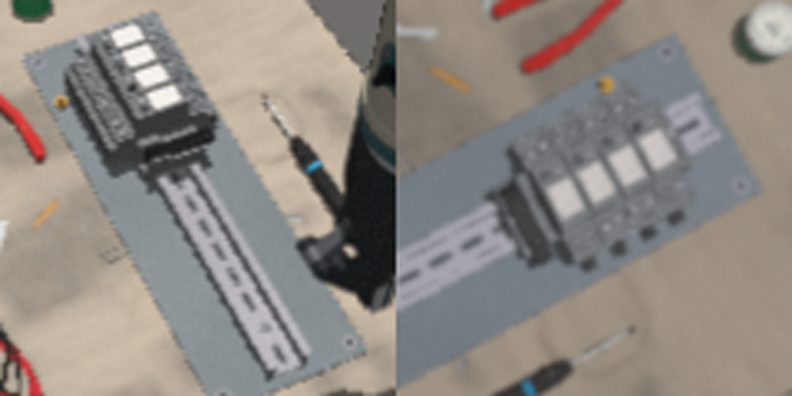

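The row is tight at about (150,90) in the left view. The lever lies level at about (180,145), the hand is clear and the loose tools haven't moved. I'll hand it in.

```bash
python3 -c "
from cell import order
print(order.finish_job())"
```

```text
the job is handed in; nothing more can be done
None
```

I pushed the row up tight against the end bracket, pressed the lever down onto its stop and moved the hand clear. The job was handed in at about 10 s; no verdict came back.

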